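# Sort the dropper bottles into their colour-coded dishes

### The job

Somebody has put the dropper bottles away wrongly: stand the blue, yellow, red and black bottles upright each in the drip dish of its own colour, flat on the dish's floor inside the rim. A dish takes one bottle only, so clear a wrongly occupied dish before you fill it; set the bottles down rather than dropping them, and leave the white-capped bottle and the timer where they are.

Things in the scene. Friction and masses are not known exactly. Their poses are not given: they have to be found in the camera images.
- bottle_blue_center (a point): Centre of the blue dropper bottle (blue collar and band, cream nozzle cap, pale blue liquid), 99 mm tall, loose, about 25 g; stands loose on the worktop. The point lies on the axis, 49.5 mm above the underside; its z axis points up along the bottle. Body 24.4 mm in diameter up to 75 mm above the underside, then a 15 mm nozzle cap.
- bottle_yellow_center (a point): Centre of the yellow dropper bottle (yellow collar and band, cream nozzle cap), 99 mm tall, loose, about 25 g; at the start it stands in the blue dish. The point lies on the axis, 49.5 mm above the underside; its z axis points up along the bottle. Body 24.4 mm in diameter up to 75 mm above the underside, then a 15 mm nozzle cap.
- bottle_red_center (a point): Centre of the red dropper bottle (red collar and band, cream nozzle cap), 99 mm tall, loose, about 25 g; at the start it stands in the yellow dish. The point lies on the axis, 49.5 mm above the underside; its z axis points up along the bottle. Body 24.4 mm in diameter up to 75 mm above the underside, then a 15 mm nozzle cap.
- bottle_black_center (a point): Centre of the black dropper bottle (black nozzle cap and black band, the shoulder and label white), 99 mm tall, loose, about 25 g; stands loose on the worktop. The point lies on the axis, 49.5 mm above the underside; its z axis points up along the bottle. Body 24.4 mm in diameter up to 75 mm above the underside, then a 15 mm nozzle cap.
- dish_blue: Blue drip dish, fixed to the worktop: a white round foot 70 mm in diameter and 4 mm high carrying a round cup in blue plastic. Origin on the axis at the underside (worktop height), z up. The cup's flat inner floor is 6 mm above the origin and 46 mm in diameter; its rim, 54 mm in outer diameter, stands 14 mm above the origin.
- dish_yellow: Yellow drip dish, fixed to the worktop: a white round foot 70 mm in diameter and 4 mm high carrying a round cup in yellow plastic. Origin on the axis at the underside (worktop height), z up. The cup's flat inner floor is 6 mm above the origin and 46 mm in diameter; its rim, 54 mm in outer diameter, stands 14 mm above the origin.
- dish_red: Red drip dish, fixed to the worktop: a white round foot 70 mm in diameter and 4 mm high carrying a round cup in red plastic. Origin on the axis at the underside (worktop height), z up. The cup's flat inner floor is 6 mm above the origin and 46 mm in diameter; its rim, 54 mm in outer diameter, stands 14 mm above the origin.
- dish_black: Black drip dish, fixed to the worktop: a white round foot 70 mm in diameter and 4 mm high carrying a round cup in black plastic. Origin on the axis at the underside (worktop height), z up. The cup's flat inner floor is 6 mm above the origin and 46 mm in diameter; its rim, 54 mm in outer diameter, stands 14 mm above the origin.
- bottle_white_center (a point): Bystander: centre of a loose dropper bottle with a broad white cap and a purple band, 77 mm tall, 25 mm in diameter, standing on the worktop. It has no dish. The point lies on the axis, 38.5 mm above the underside.
- timer_center (a point): Bystander: centre of a loose cream-coloured bench timer with three keys, 62 x 68 x 21 mm, lying on the worktop; the point is 10.5 mm above its underside.
There are look-alikes about, which are no part of the job. What is shaped like the part that bears bottle_black_center but green is not meant.

How it is judged:
By the outcome, as a careful person would: the job done as asked, in the order asked, and still so for the second after the job is handed in, with the robot touching nothing.
It also fails if it takes over 90 s, if anything falls off the work surface, if the arm or the gripper's body presses on something with over 40 N, if the wrist force passes 120 N, or if a joint passes its speed limit or range.

### The arm

A 6-joint arm with a two-finger parallel gripper is mounted at the origin on a cart in front of the work surface, level with it; the furniture and walls round the work are solid. World frame = base frame: x ahead of the robot, y to its left, z up, the work surface at z = 0. Lengths are in m, angles in degrees, forces in N, time in s.
With the tool pointing down it reaches from about 0.4 to 0.825 m from the base axis. Payload 7 kg.
Tool frame: the origin (TCP) lies midway between the tips of the shut fingers; the grasp point (between the pads) lies 19 mm behind it; z points along the fingers, y is the line along which they close (so a half turn about z gives the same grasp; the last joint's range is limited). The gripper opens to 88 mm and grips with 3 to 60 N. Pads are 19 mm wide; open, the fingers measure 130 mm over their backs; the gripper's body (78 mm by 193 mm) begins 47 mm behind the grasp point.
Start: joints at [-56.03, 20.546, 0.682, 0, -70.136, -16.507], TCP at [0.203, -0.644, 0.227] pointing down, gripper open.
Joint ranges: [-176.03, 176.03], [-82.01, 121.73], [-58.28, 71.71], [-173.87, 95.51], [-174.79, -0.11], [-173.66, 173.66]. Speed limits (degrees/s): [136.94, 136.94, 172.46, 180, 180, 180].

### API

Orientations are given as [roll, pitch, yaw] about the fixed x, y, z axes, in that order (R = Rz(yaw) Ry(pitch) Rx(roll)).
In Python, from plant import r gives the robot as it stands.
- The arm moves only by the tool drive_tool, never from a script. Its argument "commands" is a list of rows, each an object of numbers: "hand": the closure, from 0 (fully open) to 1 (shut); "tx", "ty", "tz": the shift along the world's x, y, z scaled (see below); "turn": the turn about the world's z scaled (see below). A call has 1 to 10 rows; each row is the pose to reach, as a shift and turn from the pose commanded when the call began; what a row does not reach only later rows make up. The controller multiplies each number of a shift by 0.6 m and each number of a turn by 90 degrees. A row lasts 1/10 s, in which the tool goes at most 50 mm and 8.59 degrees, less where a joint would pass 70% of its speed; a pose out of reach is approached as far as the arm can. A call with a number of a shift or a turn outside -1 to 1 is refused whole. A call with a gripper value outside its range is refused whole. The fingers move at their own pace and stop on an object; "grip_force" is the grip in N (left out, the last holds). Time passes only in rows, so rows that repeat a pose let the fingers close. It gives the time, the measured TCP pose, the force, the opening and the grip force at its end, in the units of the state.
- r.get_state(): the state, without advancing time (a new reading comes with each control period).
- r.capture(name): name is "side" or "top"; returns a dict with "frame" (400x640x3 uint8, red, green, blue), "fx", "fy", "cx", "cy" (pixels), "D" ([k1, k2, p1, p2, k3] as OpenCV has them; the pictures are not rectified), "world_from_camera" (4x4, takes a point from camera to world coordinates). Camera axes: x right, y down, z forward; pixel columns grow to the right and rows downward; lengths in m; the calibration is good to about 2 mm. A picture is of the moment at which its call begins. There is no depth.
- r.close_job(): hands the job in; it is judged then, once.
Trained networks look in the newest picture that a camera, given by its name, has taken for a name from the list of things; names that differ only in an ending like _2 or _b are one class to them, and where a whole thing is asked for, a point or a joint stands for the part that bears it (a point fixed in the world has none). Each returns a list of dicts, best first, with "score" (0 to 1); they miss things now and then, are a little off and sometimes report something else, mostly with a low value. They report only what shows in the picture. A call takes as long as a camera call. They do not tell look-alikes from the thing itself.
- r.trace(label, camera): "pixels" (400x640 bool, what is visible of it) and "extent" ([left, top, right, bottom] in pixels, round what is visible of it).
The state is a dict: "time_s": time; "joints": joint angles; "qd": joint speeds; "joint_torque": joint torques, N m; "tcp_pos": TCP position; "eef_rot": TCP orientation; "contact_force": force on the tool from outside, world axes, zero at the start; "moment": the same for the moment, N m; "gripper_width": finger opening in m; "gripper_force": force on a finger pad.
Only numpy, scipy, OpenCV 4.12 (cv2) and the standard library are available. Lean on these libraries where they do the work, as an engineer would, in place of code of your own. Each camera call takes 0.05 s, during which the arm holds its last target. There are 200 camera calls.

## Working session

There is one attempt and no reset: what is moved stays moved. The work goes in short steps, Python scripts to look and compute and a tool call to move; the robot and the scene stay as the last step left them, time stands still between calls to the robot, and variables do not carry over. Pictures are saved under pics/ and viewed, at most 14 in all, crops included, and the job is handed in when it is done.

Besides the shell and the picture viewer there is one more tool, called after "Emit:" as name(argument=value, ...), one argument or row to a line, values as JSON. drive_tool: Moves the arm, as the interface text tells. Its arguments: {"type":"object","properties":{"commands":{"type":"array"},"grip_force":{"type":"number"}},"required":["commands"]}

```bash
mkdir -p pics
python3 - <<'E'
from plant import r
import cv2
for n in("side","top"):
    c=r.capture(n); cv2.imwrite(f"pics/{n}0.png",c["frame"][:,:,::-1]); print(n,c["fx"],c["fy"],c["cx"],c["cy"],c["D"],c["world_from_camera"])
s=r.get_state(); print({k:s[k] for k in("time_s","tcp_pos","eef_rot","gripper_width")})
E
```

```text
side 466.63680691156765 466.63680691156765 318.3728207727533 199.06328669899347 [-0.06451574  0.          0.          0.          0.        ] [[-0.85113918 -0.44484045  0.27870966  0.2399504 ]
 [-0.52486082  0.73038316 -0.43710588  0.62090454]
 [-0.00912246 -0.51832172 -0.85513705  0.84931398]
 [ 0.          0.          0.          1.        ]]
top 388.9335055291735 388.9335055291735 317.0469660247714 193.99926780289977 [-0.08591013  0.          0.          0.          0.        ] [[ 0.01107226 -0.98558901  0.16879489  0.35688481]
 [-0.99967448 -0.01479082 -0.02078863  0.20335836]
 [ 0.02298566 -0.16850976 -0.98543195  0.91059833]
 [ 0.          0.          0.          1.        ]]
{'time_s': 0.1, 'tcp_pos': array([ 0.20242617, -0.64348044,  0.22570788]), 'eef_rot': array([ 1.79914889e+02, -9.81760528e-03, -1.62539017e+02]), 'gripper_width': 0.08758349686189208}
```

View pics/side0.png

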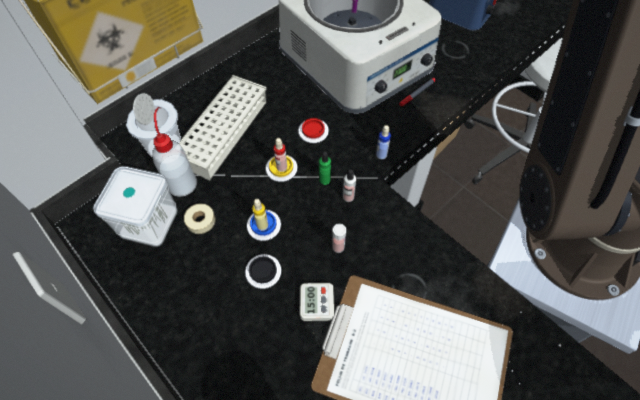

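View pics/top0.png

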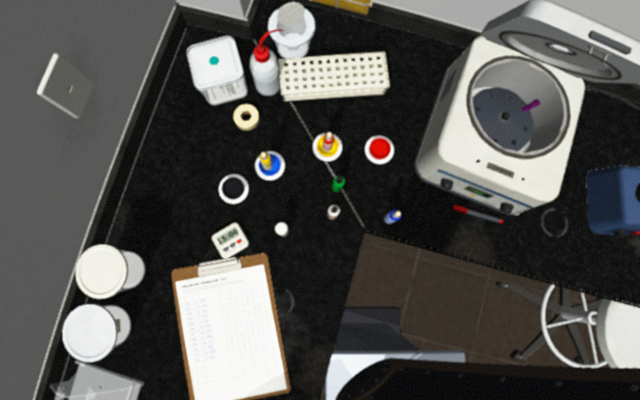

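Side view: blue bottle (384,142), black bottle (349,186), yellow bottle in the blue dish (264,222), red bottle in the yellow dish (281,166), red dish (313,130) and black dish (263,270) both empty. The green look-alike is at (324,168), the white-capped bottle at (339,238) and the timer at (317,302).

```bash
cat > h.py <<'E'
import numpy as np, cv2
from scipy.optimize import least_squares
from plant import r
t=np.linspace(0,2*np.pi,60)
def ring(rad,z): return np.c_[rad*np.cos(t),rad*np.sin(t),0*t+z]
BOT=np.vstack([ring(.0122,0),ring(.0122,.075),ring(.005,.099)])
DISH=np.vstack([ring(.035,0),ring(.035,.004),ring(.027,.014)])
WH=np.vstack([ring(.0125,0),ring(.0125,.077)])
def proj(c,P):
    M=np.linalg.inv(c["world_from_camera"]); K=np.array([[c["fx"],0,c["cx"]],[0,c["fy"],c["cy"]],[0,0,1]])
    return cv2.projectPoints(P,cv2.Rodrigues(M[:3,:3])[0],M[:3,3],K,np.array(c["D"]))[0][:,0]
def bbox(c,P):
    p=proj(c,P); return np.r_[p.min(0),p.max(0)]
def locate(label,model,z,hint,cams):
    """hint: cam-> approx pixel; fits x,y to extents in both views"""
    obs={}
    for n,c in cams.items():
        ds=r.trace(label,n)
        ds=[d for d in ds if n not in hint or np.hypot(*(np.array(d["extent"]).reshape(2,2).mean(0)-hint[n]))<18]
        if ds: obs[n]=np.array(ds[0]["extent"],float); print("  ",label,n,obs[n].round(),round(ds[0]["score"],2))
    f=lambda p:np.concatenate([bbox(cams[n],model+[p[0],p[1],z])-obs[n] for n in obs])
    if not obs: return None
    s=least_squares(f,[.55,.1],loss="soft_l1",diff_step=1e-4)
    print(label,s.x.round(4),f(s.x).round(1)); return s.x
E
python3 - <<'E'
from h import *
cams={n:r.capture(n) for n in("side","top")}
H=dict(blue=((384,142),(392,216)),yellow=((260,215),(266,160)),red=((281,155),(328,142)),black=((349,186),(334,212)))
D=dict(blue=((264,224),(270,166)),yellow=((281,166),(327,147)),red=((313,130),(379,150)),black=((263,270),(234,188)))
for k,(a,b) in H.items(): locate(f"bottle_{k}_center",BOT,.006 if k in("yellow","red") else 0,dict(side=a,top=b),cams)
for k,(a,b) in D.items(): locate("dish_"+k,DISH,0,dict(side=a,top=b),cams)
locate("bottle_white_center",WH,0,dict(side=(339,238),top=(282,229)),cams)
locate("timer_center",ring(.04,.02),0,{},cams)
# green look-alike
locate("bottle_black_center",BOT,0,dict(side=(324,168),top=(339,184)),cams)
E
```

```text
bottle_blue_center side [377. 128. 392. 159.] 0.77
   bottle_blue_center top [383. 210. 399. 221.] 0.43
bottle_blue_center [0.4549 0.0155] [-1.  -2.1 -1.1  1.1 -0.2  0.5  1.1  2.9]
   bottle_yellow_center side [250. 200. 271. 232.] 0.81
   bottle_yellow_center top [262. 149. 272. 169.] 0.5
bottle_yellow_center [0.5816 0.3041] [ 0.2 -1.4 -3.6 -1.4 -3.7  2.1  0.   0.8]
   bottle_red_center side [274. 136. 290. 170.] 0.83
   bottle_red_center top [325. 133. 331. 152.] 0.47
bottle_red_center [0.6247 0.1581] [ 0.9 -0.2 -1.1  0.6 -1.2 -0.6  4.8  0.4]
   bottle_black_center side [343. 172. 358. 201.] 0.85
   bottle_black_center top [328. 206. 340. 220.] 0.58
bottle_black_center [0.4626 0.1477] [ 0.9 -3.4 -0.3  1.  -0.7 -0.3  0.1  0.1]
   dish_blue side [246. 210. 278. 242.] 0.66
   dish_blue top [254. 153. 283. 184.] 0.72
dish_blue [0.5789 0.3013] [ 0.7  0.6  2.4  0.1 -0.4 -1.4 -0.1 -3.8]
   dish_yellow side [267. 158. 297. 179.] 0.81
   dish_yellow top [315. 133. 342. 159.] 0.58
dish_yellow [0.6305 0.1574] [-0.9 -5.2  0.7  1.2 -1.1 -1.1  1.   1.6]
   dish_red side [301. 118. 330. 143.] 0.79
   dish_red top [365. 135. 393. 165.] 0.58
dish_red [0.6216 0.0332] [-0.9  0.2 -0.7  0.2  0.4  2.   0.8  0.1]
   dish_black side [244. 254. 282. 290.] 0.89
   dish_black top [218. 174. 247. 204.] 0.74
dish_black [0.5222 0.3847] [ 0.9  0.7 -1.1 -0.6 -0.6  0.5  0.6 -0.4]
   bottle_white_center side [332. 226. 349. 254.] 0.87
bottle_white_center [0.4186 0.263 ] [ 1.5 -0.8 -1.2  0.9]
   timer_center side [301. 282. 334. 320.] 0.84
   timer_center top [215. 227. 253. 261.] 0.84
timer_center [0.3922 0.3766] [-0.6 -3.5  9.7  0.  -0.2 -0.6 -3.2  0.6]
   bottle_black_center side [317. 150. 331. 185.] 0.59
   bottle_black_center top [330. 176. 346. 190.] 0.69
bottle_black_center [0.5318 0.1377] [ 1.   0.3 -0.6 -0.4  1.2 -1.4 -1.7  1. ]
```

Run:
```python
from h import *
def ray(c,uv,z):
    K=np.array([[c["fx"],0,c["cx"]],[0,c["fy"],c["cy"]],[0,0,1]])
    p=cv2.undistortPoints(np.array([[uv]],float),K,np.array(c["D"]))[0,0]
    W=c["world_from_camera"];d=W[:3,:3]@[p[0],p[1],1];o=W[:3,3]
    return (o+d*(z-o[2])/d[2]).round(3)
c=r.capture("side");T=r.capture("top")
for n,uv in dict(bottomcorner=(358,111),left=(281,47),right=(438,80)).items(): print(n,ray(c,uv,0))
for n,uv in dict(bl=(416,178),front=(517,215)).items(): print(n,ray(T,uv,0))
for z in(.1,.15,.2,.25): print(z,ray(T,(437,148),z),ray(T,(478,40),z),ray(T,(577,190),z))
for n in("rack",): print([ray(T,u,.05) for u in((283,98),(388,90))])
```

```text
bottomcorner [ 0.565 -0.074  0.   ]
left [ 0.852 -0.167  0.   ]
right [ 0.443 -0.271  0.   ]
bl [ 0.556 -0.055  0.   ]
front [ 0.468 -0.305  0.   ]
0.1 [ 0.602 -0.076  0.1  ] [ 0.872 -0.191  0.1  ] [ 0.514 -0.398  0.1  ]
0.15 [ 0.587 -0.059  0.15 ] [ 0.84  -0.167  0.15 ] [ 0.504 -0.361  0.15 ]
0.2 [ 0.572 -0.042  0.2  ] [ 0.808 -0.142  0.2  ] [ 0.494 -0.324  0.2  ]
0.25 [ 0.557 -0.024  0.25 ] [ 0.776 -0.118  0.25 ] [ 0.485 -0.287  0.25 ]
[array([0.732, 0.268, 0.05 ]), array([0.759, 0.019, 0.05 ])]
```

Emit:
drive_tool(
  commands=[
    {"tx":0.167,"ty":0.407,"tz":0.2,"turn":0.667,"hand":0.3},
    {"tx":0.167,"ty":0.407,"tz":0.2,"turn":0.667,"hand":0.3},
    {"tx":0.167,"ty":0.407,"tz":0.2,"turn":0.667,"hand":0.3},
    {"tx":0.167,"ty":0.407,"tz":0.2,"turn":0.667,"hand":0.3},
    {"tx":0.167,"ty":0.407,"tz":0.2,"turn":0.667,"hand":0.3},
    {"tx":0.167,"ty":0.407,"tz":0.2,"turn":0.667,"hand":0.3},
    {"tx":0.333,"ty":0.9,"tz":0.2,"turn":0.667,"hand":0.3},
    {"tx":0.333,"ty":0.9,"tz":0.2,"turn":0.667,"hand":0.3},
    {"tx":0.333,"ty":0.9,"tz":0.2,"turn":0.667,"hand":0.3},
    {"tx":0.333,"ty":0.9,"tz":0.2,"turn":0.667,"hand":0.3},
  ],
  grip_force=12,
)

```text
time_s: 2.4
tcp_pos: [0.3666, -0.2083, 0.347]
eef_rot: [-179.9, 0.0, -102.5]
contact_force: [1.0, 0.4, -0.6]
gripper_width: 0.0614
gripper_force: 0.0
```

Emit:
drive_tool(
  commands=[
    {"tx":0.09,"ty":0.35,"tz":0,"hand":0.3},
    {"tx":0.09,"ty":0.35,"tz":0,"hand":0.3},
    {"tx":0.09,"ty":0.35,"tz":0,"hand":0.3},
    {"tx":0.09,"ty":0.35,"tz":0,"hand":0.3},
    {"tx":0.43,"ty":0.61,"tz":-0.2,"hand":0.3},
    {"tx":0.43,"ty":0.61,"tz":-0.2,"hand":0.3},
    {"tx":0.43,"ty":0.61,"tz":-0.2,"hand":0.3},
    {"tx":0.43,"ty":0.61,"tz":-0.2,"hand":0.3},
    {"tx":0.43,"ty":0.61,"tz":-0.2,"hand":0.3},
    {"tx":0.43,"ty":0.61,"tz":-0.2,"hand":0.3},
  ],
)

```text
invalid input
```

Emit:
drive_tool(
  commands=[
    {"tx":0.09,"ty":0.35,"tz":0.0,"turn":0.0,"hand":0.3},
    {"tx":0.09,"ty":0.35,"tz":0.0,"turn":0.0,"hand":0.3},
    {"tx":0.09,"ty":0.35,"tz":0.0,"turn":0.0,"hand":0.3},
    {"tx":0.09,"ty":0.35,"tz":0.0,"turn":0.0,"hand":0.3},
    {"tx":0.43,"ty":0.61,"tz":-0.2,"turn":0.0,"hand":0.3},
    {"tx":0.43,"ty":0.61,"tz":-0.2,"turn":0.0,"hand":0.3},
    {"tx":0.43,"ty":0.61,"tz":-0.2,"turn":0.0,"hand":0.3},
    {"tx":0.43,"ty":0.61,"tz":-0.2,"turn":0.0,"hand":0.3},
    {"tx":0.43,"ty":0.61,"tz":-0.2,"turn":0.0,"hand":0.3},
    {"tx":0.43,"ty":0.61,"tz":-0.2,"turn":0.0,"hand":0.3},
  ],
)

```text
time_s: 3.4
tcp_pos: [0.6259, 0.1573, 0.2252]
eef_rot: [180.0, -0.0, -102.5]
contact_force: [0.3, -0.7, -0.0]
gripper_width: 0.0615
gripper_force: 0.0
```

Emit:
drive_tool(
  commands=[
    {"tx":0.0,"ty":0.0,"tz":-0.08,"turn":0.0,"hand":0.3},
    {"tx":0.0,"ty":0.0,"tz":-0.16,"turn":0.0,"hand":0.3},
    {"tx":0.0,"ty":0.0,"tz":-0.24,"turn":0.0,"hand":0.3},
    {"tx":0.0,"ty":0.0,"tz":-0.295,"turn":0.0,"hand":0.3},
    {"tx":0.0,"ty":0.0,"tz":-0.295,"turn":0.0,"hand":0.3},
    {"tx":0.0,"ty":0.0,"tz":-0.295,"turn":0.0,"hand":1.0},
    {"tx":0.0,"ty":0.0,"tz":-0.295,"turn":0.0,"hand":1.0},
    {"tx":0.0,"ty":0.0,"tz":-0.295,"turn":0.0,"hand":1.0},
    {"tx":0.0,"ty":0.0,"tz":-0.295,"turn":0.0,"hand":1.0},
    {"tx":0.0,"ty":0.0,"tz":-0.295,"turn":0.0,"hand":1.0},
  ],
)

```text
time_s: 4.4
tcp_pos: [0.625, 0.1561, 0.0508]
eef_rot: [-179.9, 0.1, -102.5]
contact_force: [0.1, -0.9, -0.3]
gripper_width: 0.0269
gripper_force: 0.1
```

Run:
```python
from h import *
f=r.capture("side")["frame"]; cv2.imwrite("pics/s1.png",cv2.resize(f[80:280,200:420],None,fx=3,fy=3)[:600,:,::-1])
```

```text
(no output)
```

View pics/s1.png

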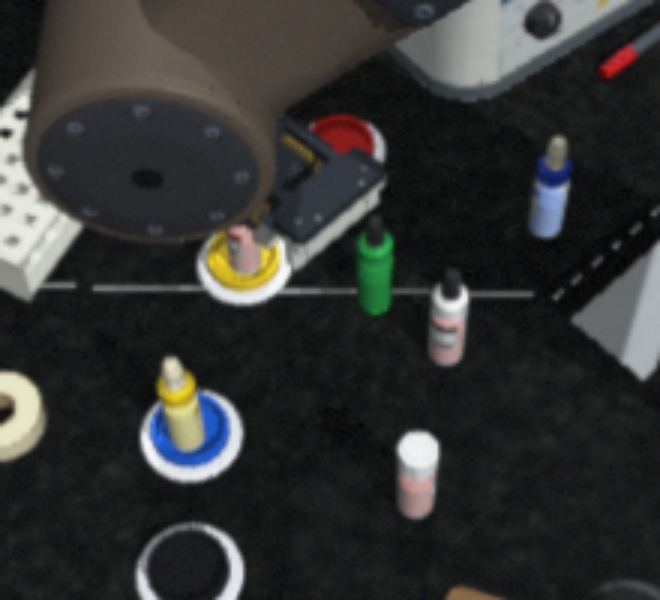

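The picture shows the red bottle between the fingers (crop 245,245). The fingers were still closing, so I finish the grip, lift and carry.

Emit:
drive_tool(
  commands=[
    {"tx":0.0,"ty":0.0,"tz":0.0,"turn":0.0,"hand":1.0},
    {"tx":0.0,"ty":0.0,"tz":0.0,"turn":0.0,"hand":1.0},
    {"tx":0.0,"ty":0.0,"tz":0.0,"turn":0.0,"hand":1.0},
    {"tx":0.0,"ty":0.0,"tz":0.05,"turn":0.0,"hand":1.0},
    {"tx":0.0,"ty":0.0,"tz":0.11,"turn":0.0,"hand":1.0},
    {"tx":0.0,"ty":-0.05,"tz":0.15,"turn":0.0,"hand":1.0},
    {"tx":-0.006,"ty":-0.11,"tz":0.15,"turn":0.0,"hand":1.0},
    {"tx":-0.006,"ty":-0.17,"tz":0.15,"turn":0.0,"hand":1.0},
    {"tx":-0.006,"ty":-0.205,"tz":0.15,"turn":0.0,"hand":1.0},
    {"tx":-0.006,"ty":-0.205,"tz":0.15,"turn":0.0,"hand":1.0},
  ],
)

```text
time_s: 5.45
tcp_pos: [0.6202, 0.0304, 0.1391]
eef_rot: [179.9, -0.0, -102.7]
contact_force: [0.7, 0.2, -0.0]
gripper_width: 0.0243
gripper_force: 11.9
```

Run:
```python
from h import *
f=r.capture("side")["frame"]; cv2.imwrite("pics/s2.png",cv2.resize(f[60:260,200:420],None,fx=3,fy=3)[:600,:,::-1])
print(r.get_state()["tcp_pos"])
```

```text
[0.62049451 0.03153693 0.13913761]
```

View pics/s2.png

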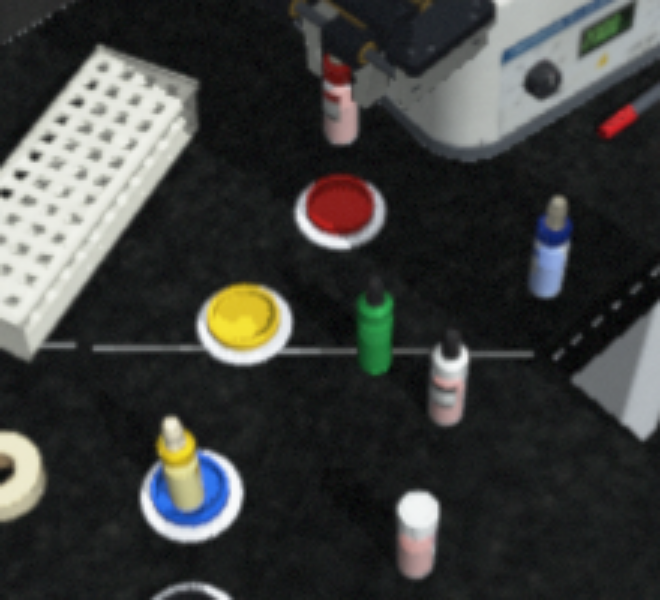

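The red bottle hangs upright above the red dish (crop 340,120 over 340,207) and the yellow dish is now empty. Next I lower it.

Emit:
drive_tool(
  commands=[
    {"tx":0.0,"ty":0.0,"tz":-0.05,"turn":0.0,"hand":1.0},
    {"tx":0.0,"ty":0.0,"tz":-0.1,"turn":0.0,"hand":1.0},
    {"tx":0.0,"ty":0.0,"tz":-0.135,"turn":0.0,"hand":1.0},
    {"tx":0.0,"ty":0.0,"tz":-0.145,"turn":0.0,"hand":1.0},
    {"tx":0.0,"ty":0.0,"tz":-0.15,"turn":0.0,"hand":1.0},
    {"tx":0.0,"ty":0.0,"tz":-0.15,"turn":0.0,"hand":1.0},
    {"tx":0.0,"ty":0.0,"tz":-0.15,"turn":0.0,"hand":0.4},
    {"tx":0.0,"ty":0.0,"tz":-0.15,"turn":0.0,"hand":0.4},
    {"tx":0.0,"ty":0.0,"tz":-0.15,"turn":0.0,"hand":0.4},
    {"tx":0.0,"ty":0.0,"tz":-0.15,"turn":0.0,"hand":0.4},
  ],
)

```text
time_s: 6.5
tcp_pos: [0.6211, 0.033, 0.0497]
eef_rot: [-180.0, 0.0, -102.5]
contact_force: [0.4, -0.4, 0.4]
gripper_width: 0.0492
gripper_force: 0.0
```

Emit:
drive_tool(
  commands=[
    {"tx":0.0,"ty":0.0,"tz":0.06,"turn":0.0,"hand":0.4},
    {"tx":0.0,"ty":0.0,"tz":0.14,"turn":0.0,"hand":0.3},
    {"tx":0.0,"ty":0.0,"tz":0.2,"turn":0.0,"hand":0.3},
    {"tx":-0.067,"ty":0.452,"tz":0.2,"turn":0.0,"hand":0.3},
    {"tx":-0.067,"ty":0.452,"tz":0.2,"turn":0.0,"hand":0.3},
    {"tx":-0.067,"ty":0.452,"tz":0.2,"turn":0.0,"hand":0.3},
    {"tx":-0.067,"ty":0.452,"tz":0.2,"turn":0.0,"hand":0.3},
    {"tx":-0.067,"ty":0.452,"tz":0.2,"turn":0.0,"hand":0.3},
    {"tx":-0.067,"ty":0.452,"tz":0.2,"turn":0.0,"hand":0.3},
    {"tx":-0.067,"ty":0.452,"tz":0.2,"turn":0.0,"hand":0.3},
  ],
)

```text
time_s: 7.5
tcp_pos: [0.58, 0.3075, 0.1692]
eef_rot: [-180.0, 0.0, -102.3]
contact_force: [-0.7, -0.2, 0.1]
gripper_width: 0.0612
gripper_force: 0.0
```

Run:
```python
from h import *
cams={n:r.capture(n) for n in("side","top")}
locate("bottle_red_center",BOT,.006,dict(side=(313,120)),cams)
locate("dish_yellow",DISH,0,dict(side=(281,168),top=(327,147)),cams)
f=cams["side"]["frame"]; cv2.imwrite("pics/s3.png",cv2.resize(f[80:280,180:400],None,fx=3,fy=3)[:600,:,::-1])
print(r.get_state()["tcp_pos"])
```

```text
bottle_red_center top [373. 138. 389. 157.] 0.68
bottle_red_center [0.6167 0.0378] [-0.3  0.   0.3 -0. ]
   dish_yellow top [317. 131. 341. 162.] 0.57
dish_yellow [0.6295 0.1574] [-2.5  1.5  2.5 -1.5]
[0.58102509 0.30287542 0.16971169]
```

View pics/s3.png

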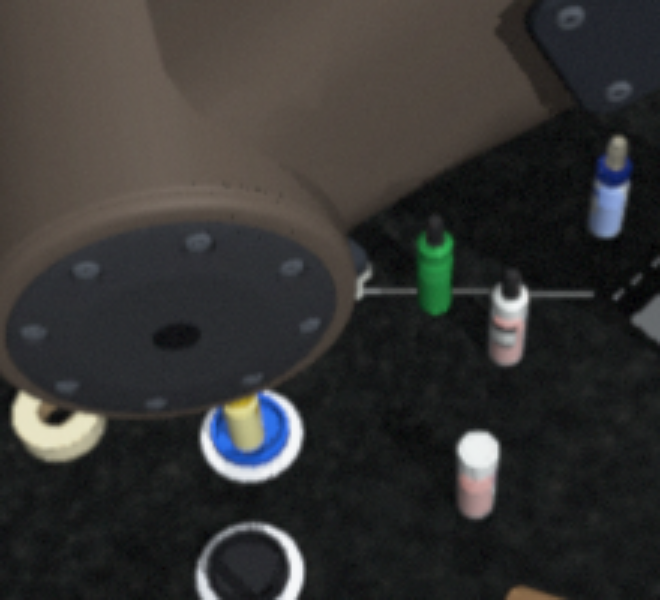

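The view is as expected: the yellow bottle is in the blue dish (crop 245,425). The red bottle stands in its own dish according to the top-view fit. I descend on the yellow bottle.

Emit:
drive_tool(
  commands=[
    {"tx":0.0,"ty":0.0,"tz":-0.07,"turn":0.0,"hand":0.3},
    {"tx":0.0,"ty":0.0,"tz":-0.14,"turn":0.0,"hand":0.3},
    {"tx":0.0,"ty":0.0,"tz":-0.2,"turn":0.0,"hand":0.3},
    {"tx":0.0,"ty":0.0,"tz":-0.2,"turn":0.0,"hand":0.3},
    {"tx":0.0,"ty":0.0,"tz":-0.2,"turn":0.0,"hand":1.0},
    {"tx":0.0,"ty":0.0,"tz":-0.2,"turn":0.0,"hand":1.0},
    {"tx":0.0,"ty":0.0,"tz":-0.2,"turn":0.0,"hand":1.0},
    {"tx":0.0,"ty":0.0,"tz":-0.2,"turn":0.0,"hand":1.0},
    {"tx":0.0,"ty":0.0,"tz":-0.2,"turn":0.0,"hand":1.0},
    {"tx":0.0,"ty":0.0,"tz":-0.2,"turn":0.0,"hand":1.0},
  ],
)

```text
time_s: 8.8
tcp_pos: [0.5811, 0.3044, 0.0504]
eef_rot: [-179.9, 0.1, -102.5]
contact_force: [-0.1, -0.6, 4.7]
gripper_width: 0.0239
gripper_force: 12.0
```

Emit:
drive_tool(
  commands=[
    {"tx":0.0,"ty":0.0,"tz":0.0,"turn":0.0,"hand":1.0},
    {"tx":0.0,"ty":0.0,"tz":0.05,"turn":0.0,"hand":1.0},
    {"tx":0.0,"ty":0.0,"tz":0.1,"turn":0.0,"hand":1.0},
    {"tx":0.0,"ty":0.0,"tz":0.15,"turn":0.0,"hand":1.0},
    {"tx":0.02,"ty":-0.06,"tz":0.15,"turn":0.0,"hand":1.0},
    {"tx":0.04,"ty":-0.12,"tz":0.15,"turn":0.0,"hand":1.0},
    {"tx":0.06,"ty":-0.18,"tz":0.15,"turn":0.0,"hand":1.0},
    {"tx":0.082,"ty":-0.243,"tz":0.15,"turn":0.0,"hand":1.0},
    {"tx":0.082,"ty":-0.243,"tz":0.15,"turn":0.0,"hand":1.0},
    {"tx":0.082,"ty":-0.243,"tz":0.15,"turn":0.0,"hand":1.0},
  ],
)

```text
time_s: 9.8
tcp_pos: [0.63, 0.1571, 0.1392]
eef_rot: [180.0, -0.0, -102.6]
contact_force: [-0.5, 0.0, -0.1]
gripper_width: 0.0241
gripper_force: 12.0
```

Run:
```python
from h import *
cams={n:r.capture(n) for n in("side","top")}
s=r.get_state(); print(s["tcp_pos"],s["contact_force"],s["gripper_width"])
locate("bottle_yellow_center",BOT,.096,dict(),cams)
f=cams["side"]["frame"]; cv2.imwrite("pics/s4.png",cv2.resize(f[60:260,180:400],None,fx=3,fy=3)[:600,:,::-1])
```

```text
[0.6297345  0.15866907 0.13932351] [-0.0693657  -0.19248215 -0.57404519] 0.023538600741285054
   bottle_yellow_center side [269. 125. 284. 146.] 0.53
bottle_yellow_center [0.6082 0.1896] [-0.2 -4.6  0.2 13.6]
```

View pics/s4.png

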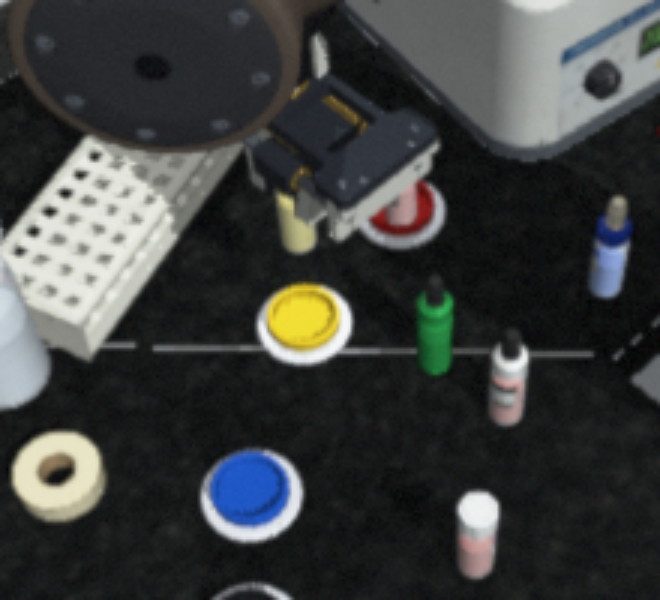

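The yellow bottle hangs over the yellow dish (crop 297,225 over 303,318). The red bottle stands in the red dish and the blue dish is clear. I lower the yellow.

Emit:
drive_tool(
  commands=[
    {"tx":0.0,"ty":0.0,"tz":-0.05,"turn":0.0,"hand":1.0},
    {"tx":0.0,"ty":0.0,"tz":-0.1,"turn":0.0,"hand":1.0},
    {"tx":0.0,"ty":0.0,"tz":-0.135,"turn":0.0,"hand":1.0},
    {"tx":0.0,"ty":0.0,"tz":-0.145,"turn":0.0,"hand":1.0},
    {"tx":0.0,"ty":0.0,"tz":-0.15,"turn":0.0,"hand":1.0},
    {"tx":0.0,"ty":0.0,"tz":-0.15,"turn":0.0,"hand":1.0},
    {"tx":0.0,"ty":0.0,"tz":-0.15,"turn":0.0,"hand":0.4},
    {"tx":0.0,"ty":0.0,"tz":-0.15,"turn":0.0,"hand":0.4},
    {"tx":0.0,"ty":0.0,"tz":-0.15,"turn":0.0,"hand":0.4},
    {"tx":0.0,"ty":0.0,"tz":-0.15,"turn":0.0,"hand":0.4},
  ],
)

```text
time_s: 11.0
tcp_pos: [0.6301, 0.1584, 0.0498]
eef_rot: [-180.0, 0.0, -102.5]
contact_force: [0.8, -0.2, 0.0]
gripper_width: 0.0499
gripper_force: 0.0
```

Emit:
drive_tool(
  commands=[
    {"tx":0.0,"ty":0.0,"tz":0.06,"turn":0.0,"hand":0.4},
    {"tx":0.0,"ty":0.0,"tz":0.14,"turn":0.0,"hand":0.3},
    {"tx":0.0,"ty":0.0,"tz":0.2,"turn":0.0,"hand":0.3},
    {"tx":-0.292,"ty":-0.238,"tz":0.2,"turn":0.0,"hand":0.3},
    {"tx":-0.292,"ty":-0.238,"tz":0.2,"turn":0.0,"hand":0.3},
    {"tx":-0.292,"ty":-0.238,"tz":0.2,"turn":0.0,"hand":0.3},
    {"tx":-0.292,"ty":-0.238,"tz":0.2,"turn":0.0,"hand":0.3},
    {"tx":-0.292,"ty":-0.238,"tz":0.2,"turn":0.0,"hand":0.3},
    {"tx":-0.292,"ty":-0.238,"tz":0.2,"turn":0.0,"hand":0.3},
    {"tx":-0.292,"ty":-0.238,"tz":0.2,"turn":0.0,"hand":0.3},
  ],
)

```text
time_s: 12.0
tcp_pos: [0.455, 0.0153, 0.1703]
eef_rot: [-179.9, 0.1, -102.5]
contact_force: [0.3, 0.6, 1.3]
gripper_width: 0.0615
gripper_force: 0.0
```

Run:
```python
from h import *
cams={n:r.capture(n) for n in("side","top")}
s=r.get_state(); print(s["tcp_pos"],s["eef_rot"],s["gripper_width"])
locate("bottle_yellow_center",BOT,.006,dict(),cams)
locate("bottle_red_center",BOT,.006,dict(),cams)
f=cams["side"]["frame"]; cv2.imwrite("pics/s5.png",cv2.resize(f[60:260,230:450],None,fx=3,fy=3)[:600,:,::-1])
```

```text
[0.45561925 0.01592457 0.1698463 ] [-1.79956208e+02  2.31082430e-02 -1.02496458e+02] 0.0615536554336829
   bottle_yellow_center side [271. 140. 290. 170.] 0.91
   bottle_yellow_center top [326. 132. 335. 152.] 0.69
bottle_yellow_center [0.6266 0.158 ] [ 3.4 -3.7 -1.5  0.3 -2.5  0.2  0.2 -0.1]
   bottle_red_center side [309. 101. 319. 135.] 0.82
   bottle_red_center top [373. 136. 386. 156.] 0.73
bottle_red_center [0.6193 0.0396] [-1.  -0.5  0.2  0.6 -0.7  0.8  2.1 -0.2]
```

View pics/s5.png

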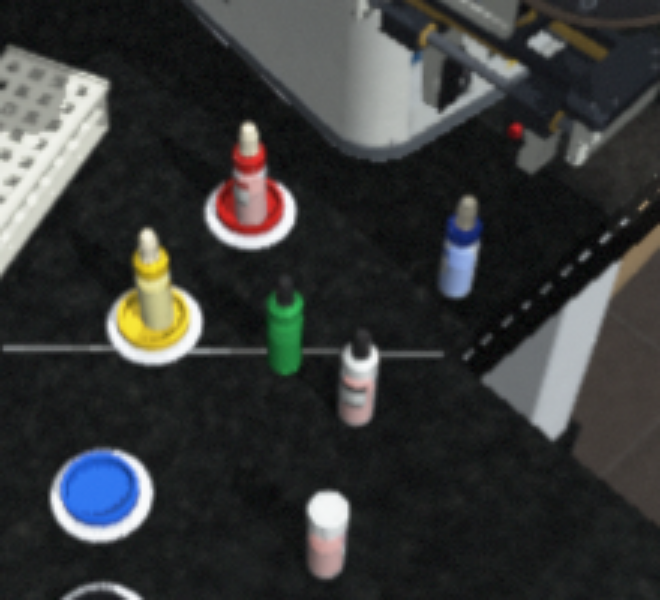

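Red (250,180) and yellow (152,285) stand upright inside their dishes. The blue bottle is at (460,250), beneath the gripper. I grasp it.

Emit:
drive_tool(
  commands=[
    {"tx":0.0,"ty":0.0,"tz":-0.07,"turn":0.0,"hand":0.3},
    {"tx":0.0,"ty":0.0,"tz":-0.14,"turn":0.0,"hand":0.3},
    {"tx":0.0,"ty":0.0,"tz":-0.208,"turn":0.0,"hand":0.3},
    {"tx":0.0,"ty":0.0,"tz":-0.208,"turn":0.0,"hand":0.3},
    {"tx":0.0,"ty":0.0,"tz":-0.208,"turn":0.0,"hand":1.0},
    {"tx":0.0,"ty":0.0,"tz":-0.208,"turn":0.0,"hand":1.0},
    {"tx":0.0,"ty":0.0,"tz":-0.208,"turn":0.0,"hand":1.0},
    {"tx":0.0,"ty":0.0,"tz":-0.208,"turn":0.0,"hand":1.0},
    {"tx":0.0,"ty":0.0,"tz":-0.208,"turn":0.0,"hand":1.0},
    {"tx":0.0,"ty":0.0,"tz":-0.208,"turn":0.0,"hand":1.0},
  ],
)

```text
time_s: 13.3
tcp_pos: [0.4553, 0.0157, 0.0455]
eef_rot: [-179.9, 0.1, -102.5]
contact_force: [0.4, -0.8, 2.7]
gripper_width: 0.0247
gripper_force: 11.9
```

Emit:
drive_tool(
  commands=[
    {"tx":0.0,"ty":0.0,"tz":0.07,"turn":0.0,"hand":1.0},
    {"tx":0.0,"ty":0.0,"tz":0.15,"turn":0.0,"hand":1.0},
    {"tx":0.0,"ty":0.0,"tz":0.22,"turn":0.0,"hand":1.0},
    {"tx":0.03,"ty":0.06,"tz":0.25,"turn":0.0,"hand":1.0},
    {"tx":0.06,"ty":0.13,"tz":0.25,"turn":0.0,"hand":1.0},
    {"tx":0.09,"ty":0.2,"tz":0.25,"turn":0.0,"hand":1.0},
    {"tx":0.12,"ty":0.27,"tz":0.25,"turn":0.0,"hand":1.0},
    {"tx":0.15,"ty":0.34,"tz":0.25,"turn":0.0,"hand":1.0},
    {"tx":0.18,"ty":0.41,"tz":0.25,"turn":0.0,"hand":1.0},
    {"tx":0.207,"ty":0.477,"tz":0.25,"turn":0.0,"hand":1.0},
  ],
)

```text
time_s: 14.3
tcp_pos: [0.5794, 0.3035, 0.1946]
eef_rot: [180.0, -0.0, -102.5]
contact_force: [0.7, -0.4, 0.3]
gripper_width: 0.024
gripper_force: 11.9
```

Run:
```python
from h import *
c=r.capture("side"); c=r.capture("side")
s=r.get_state(); print(s["tcp_pos"],s["gripper_width"],s["contact_force"])
f=c["frame"]; cv2.imwrite("pics/s6.png",cv2.resize(f[80:280,180:400],None,fx=3,fy=3)[:600,:,::-1])
```

```text
[0.58012144 0.30583706 0.1931424 ] 0.02422914772546802 [-0.89680542 -0.48110458 -1.36105356]
```

View pics/s6.png

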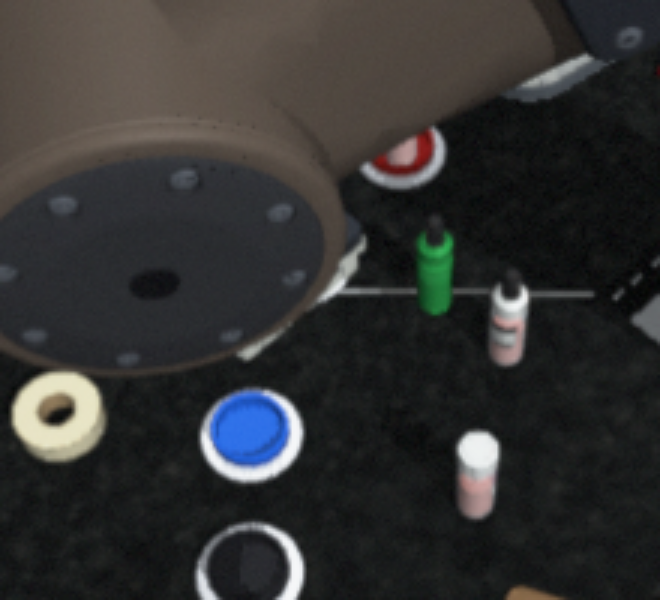

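The arm hides the held bottle. The blue dish is empty (crop 250,428), and the bystanders and green bottle are untouched. I lower the blue bottle.

Emit:
drive_tool(
  commands=[
    {"tx":0.0,"ty":0.0,"tz":0.0,"turn":0.0,"hand":1.0},
    {"tx":0.0,"ty":0.0,"tz":-0.07,"turn":0.0,"hand":1.0},
    {"tx":0.0,"ty":0.0,"tz":-0.14,"turn":0.0,"hand":1.0},
    {"tx":0.0,"ty":0.0,"tz":-0.19,"turn":0.0,"hand":1.0},
    {"tx":0.0,"ty":0.0,"tz":-0.22,"turn":0.0,"hand":1.0},
    {"tx":0.0,"ty":0.0,"tz":-0.235,"turn":0.0,"hand":1.0},
    {"tx":0.0,"ty":0.0,"tz":-0.24,"turn":0.0,"hand":1.0},
    {"tx":0.0,"ty":0.0,"tz":-0.24,"turn":0.0,"hand":0.4},
    {"tx":0.0,"ty":0.0,"tz":-0.24,"turn":0.0,"hand":0.4},
    {"tx":0.0,"ty":0.0,"tz":-0.24,"turn":0.0,"hand":0.4},
  ],
)

```text
time_s: 15.4
tcp_pos: [0.5793, 0.302, 0.0518]
eef_rot: [-180.0, 0.1, -102.5]
contact_force: [-0.4, 0.2, -0.0]
gripper_width: 0.0427
gripper_force: 0.0
```

Emit:
drive_tool(
  commands=[
    {"tx":0.0,"ty":0.0,"tz":0.06,"turn":0.0,"hand":0.4},
    {"tx":0.0,"ty":0.0,"tz":0.14,"turn":0.0,"hand":0.3},
    {"tx":0.0,"ty":0.0,"tz":0.2,"turn":0.0,"hand":0.3},
    {"tx":-0.195,"ty":-0.257,"tz":0.2,"turn":-0.667,"hand":0.3},
    {"tx":-0.195,"ty":-0.257,"tz":0.2,"turn":-0.667,"hand":0.3},
    {"tx":-0.195,"ty":-0.257,"tz":0.2,"turn":-0.667,"hand":0.3},
    {"tx":-0.195,"ty":-0.257,"tz":0.2,"turn":-0.667,"hand":0.3},
    {"tx":-0.195,"ty":-0.257,"tz":0.2,"turn":-0.667,"hand":0.3},
    {"tx":-0.195,"ty":-0.257,"tz":0.2,"turn":-0.667,"hand":0.3},
    {"tx":-0.195,"ty":-0.257,"tz":0.2,"turn":-0.667,"hand":0.3},
  ],
)

```text
time_s: 16.4
tcp_pos: [0.462, 0.1474, 0.1718]
eef_rot: [179.9, 0.1, -162.9]
contact_force: [-0.3, 0.0, 0.3]
gripper_width: 0.0611
gripper_force: 0.0
```

Run:
```python
from h import *
c=r.capture("side"); T=r.capture("top")
s=r.get_state(); print(s["tcp_pos"],s["eef_rot"],s["gripper_width"])
locate("bottle_black_center",BOT,0,dict(side=(349,186)),dict(side=c))
f=c["frame"]; cv2.imwrite("pics/s7.png",cv2.resize(f[100:300,220:440],None,fx=3,fy=3)[:600,:,::-1])
```

```text
[0.46199333 0.14755891 0.17148593] [ 1.79959101e+02  7.62701086e-02 -1.62669675e+02] 0.06132274759549479
   bottle_black_center side [344. 170. 355. 205.] 0.79
bottle_black_center [0.4624 0.1537] [-1.2  0.8  1.  -0.9]
```

View pics/s7.png

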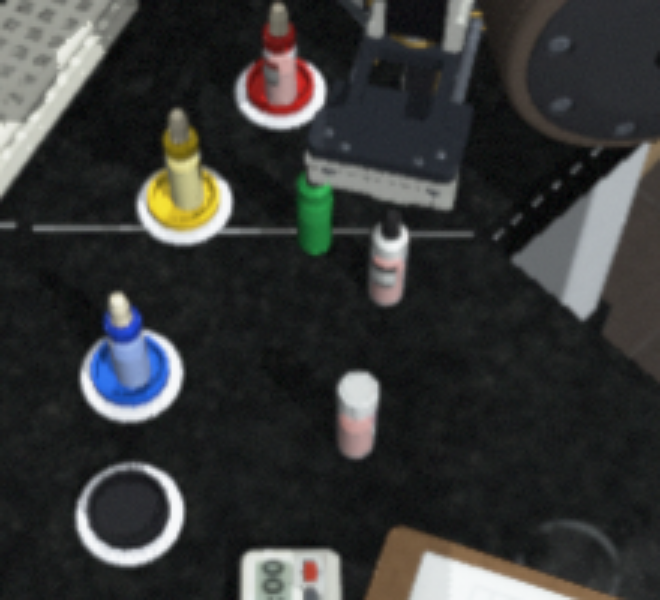

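Blue (128,345), red and yellow stand in their own dishes. The black bottle is at (388,262), below the gripper. I grasp it.

Emit:
drive_tool(
  commands=[
    {"tx":0.0,"ty":0.004,"tz":-0.07,"turn":0.0,"hand":0.3},
    {"tx":0.0,"ty":0.004,"tz":-0.14,"turn":0.0,"hand":0.3},
    {"tx":0.0,"ty":0.004,"tz":-0.21,"turn":0.0,"hand":0.3},
    {"tx":0.0,"ty":0.004,"tz":-0.21,"turn":0.0,"hand":0.3},
    {"tx":0.0,"ty":0.004,"tz":-0.21,"turn":0.0,"hand":1.0},
    {"tx":0.0,"ty":0.004,"tz":-0.21,"turn":0.0,"hand":1.0},
    {"tx":0.0,"ty":0.004,"tz":-0.21,"turn":0.0,"hand":1.0},
    {"tx":0.0,"ty":0.004,"tz":-0.21,"turn":0.0,"hand":1.0},
    {"tx":0.0,"ty":0.004,"tz":-0.21,"turn":0.0,"hand":1.0},
    {"tx":0.0,"ty":0.004,"tz":-0.21,"turn":0.0,"hand":1.0},
  ],
)

```text
time_s: 17.55
tcp_pos: [0.4624, 0.1502, 0.0455]
eef_rot: [180.0, 0.1, -162.5]
contact_force: [-0.1, 0.2, 3.9]
gripper_width: 0.0239
gripper_force: 11.9
```

Emit:
drive_tool(
  commands=[
    {"tx":0.0,"ty":0.0,"tz":0.07,"turn":0.0,"hand":1.0},
    {"tx":0.0,"ty":0.0,"tz":0.15,"turn":0.0,"hand":1.0},
    {"tx":0.0,"ty":0.0,"tz":0.2,"turn":0.0,"hand":1.0},
    {"tx":0.02,"ty":0.06,"tz":0.2,"turn":0.0,"hand":1.0},
    {"tx":0.04,"ty":0.13,"tz":0.2,"turn":0.0,"hand":1.0},
    {"tx":0.06,"ty":0.2,"tz":0.2,"turn":0.0,"hand":1.0},
    {"tx":0.08,"ty":0.27,"tz":0.2,"turn":0.0,"hand":1.0},
    {"tx":0.1,"ty":0.34,"tz":0.2,"turn":0.0,"hand":1.0},
    {"tx":0.1,"ty":0.39,"tz":0.2,"turn":0.0,"hand":1.0},
    {"tx":0.1,"ty":0.39,"tz":0.2,"turn":0.0,"hand":1.0},
  ],
)

```text
time_s: 18.55
tcp_pos: [0.5219, 0.3872, 0.1636]
eef_rot: [-180.0, -0.0, -162.4]
contact_force: [-0.6, 0.1, -0.4]
gripper_width: 0.0241
gripper_force: 11.9
```

Run:
```python
from h import *
c=r.capture("side"); c=r.capture("side")
s=r.get_state(); print(s["tcp_pos"],s["gripper_width"],s["contact_force"])
f=c["frame"]; cv2.imwrite("pics/s8.png",cv2.resize(f[150:350,200:420],None,fx=3,fy=3)[:600,:,::-1])
```

```text
[0.52145165 0.38417174 0.16393622] 0.024602018966271105 [-0.15041271 -0.20500542 -0.42513528]
```

View pics/s8.png

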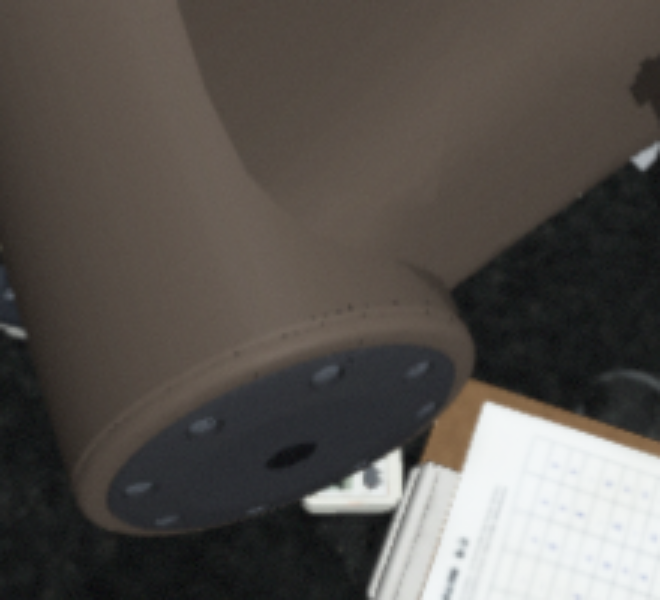

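The wrist hides the dish, but TCP (0.5215, 0.384) matches the black dish and the grip holds at 24 mm. I lower.

Emit:
drive_tool(
  commands=[
    {"tx":0.0,"ty":0.0,"tz":-0.05,"turn":0.0,"hand":1.0},
    {"tx":0.0,"ty":0.0,"tz":-0.11,"turn":0.0,"hand":1.0},
    {"tx":0.0,"ty":0.0,"tz":-0.155,"turn":0.0,"hand":1.0},
    {"tx":0.0,"ty":0.0,"tz":-0.178,"turn":0.0,"hand":1.0},
    {"tx":0.0,"ty":0.0,"tz":-0.188,"turn":0.0,"hand":1.0},
    {"tx":0.0,"ty":0.0,"tz":-0.19,"turn":0.0,"hand":1.0},
    {"tx":0.0,"ty":0.0,"tz":-0.19,"turn":0.0,"hand":0.4},
    {"tx":0.0,"ty":0.0,"tz":-0.19,"turn":0.0,"hand":0.4},
    {"tx":0.0,"ty":0.0,"tz":-0.19,"turn":0.0,"hand":0.4},
    {"tx":0.0,"ty":0.0,"tz":-0.19,"turn":0.0,"hand":0.4},
  ],
)

```text
time_s: 19.65
tcp_pos: [0.5221, 0.3841, 0.0513]
eef_rot: [180.0, 0.0, -162.5]
contact_force: [-0.8, 0.1, -0.0]
gripper_width: 0.0494
gripper_force: 0.0
```

Emit:
drive_tool(
  commands=[
    {"tx":0.0,"ty":0.0,"tz":0.06,"turn":0.0,"hand":0.4},
    {"tx":0.0,"ty":0.0,"tz":0.14,"turn":0.0,"hand":0.3},
    {"tx":0.0,"ty":0.0,"tz":0.22,"turn":0.0,"hand":0.3},
    {"tx":0.0,"ty":0.0,"tz":0.3,"turn":0.0,"hand":0.3},
    {"tx":-0.15,"ty":-0.5,"tz":0.3,"turn":0.0,"hand":0.3},
    {"tx":-0.15,"ty":-0.5,"tz":0.3,"turn":0.0,"hand":0.3},
    {"tx":-0.15,"ty":-0.5,"tz":0.3,"turn":0.0,"hand":0.3},
    {"tx":-0.15,"ty":-0.5,"tz":0.3,"turn":0.0,"hand":0.3},
    {"tx":-0.15,"ty":-0.5,"tz":0.3,"turn":0.0,"hand":0.3},
    {"tx":-0.15,"ty":-0.5,"tz":0.3,"turn":0.0,"hand":0.3},
  ],
)

```text
time_s: 20.65
tcp_pos: [0.4348, 0.0948, 0.2311]
eef_rot: [180.0, 0.1, -162.5]
contact_force: [0.1, -0.5, 0.8]
gripper_width: 0.0613
gripper_force: 0.0
```

Run:
```python
from h import *
cams={n:r.capture(n) for n in("side","top")}
for k in("blue","yellow","red","black"): locate(f"bottle_{k}_center",BOT,.006,dict(side=(263,262)) if k=="black" else {},{"side":cams["side"]} if k=="black" else cams)
f=cams["side"]["frame"]; cv2.imwrite("pics/s9.png",cv2.resize(f[90:330,220:400],None,fx=2.5,fy=2.5)[:600,:,::-1])
```

```text
bottle_blue_center side [254. 196. 271. 230.] 0.75
   bottle_blue_center top [261. 151. 274. 171.] 0.7
bottle_blue_center [0.5781 0.2983] [-0.5  0.8 -0.9 -0.7  0.2  1.   0.9  0.3]
   bottle_yellow_center side [270. 138. 290. 170.] 0.9
   bottle_yellow_center top [326. 128. 334. 152.] 0.57
bottle_yellow_center [0.6307 0.1612] [ 2.  -1.8 -4.4  0.4 -3.8  2.1  0.6 -1.1]
   bottle_red_center side [308. 100. 322. 137.] 0.88
   bottle_red_center top [373. 136. 387. 152.] 0.51
bottle_red_center [0.6192 0.0399] [-0.1  0.  -2.2 -0.6 -0.9  0.1  1.2  4.3]
   bottle_black_center side [251. 247. 268. 276.] 0.53
bottle_black_center [0.522  0.3848] [-0.3 -0.2  0.3  0.2]
```

View pics/s9.png

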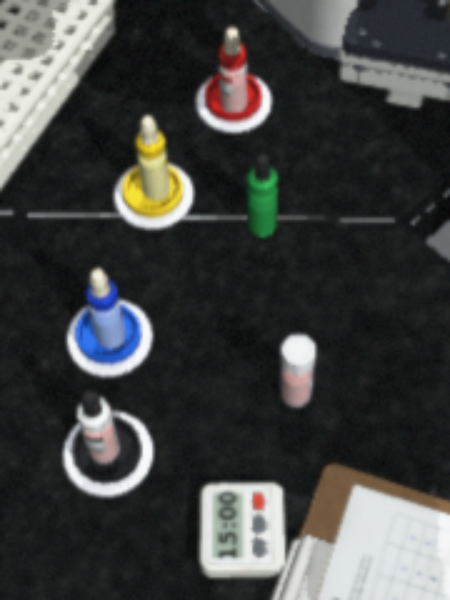

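All four bottles stand upright in their own dishes: red (233,85), yellow (155,175), blue (107,320) and black (99,435). The white-capped bottle, the timer and the green look-alike have not moved, and the gripper is clear.

```bash
python3 -c "
from plant import r
print(r.close_job())"
```

```text
the job is handed in; nothing more can be done
None
```

The red, yellow, blue and black bottles each stand upright in the dish of their own colour, the white-capped bottle and timer were left where they were, and the job is handed in at about 21 s of the 90 s allowed.

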